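# Close a terminal box: latch the bar, snap the cover on and keep it pressed

## Task

Close up the grey terminal box: swing its raised retaining bar down over the terminals until it rests in its catch, then put the loose cover over the box and press it straight down until it snaps past the spring catches on to the rubber seal. Keep pressing after the snap, and finish like that: the hand does not let go or lift off but stays on the cover, pressing it firmly into the seal, not crushing it. Leave the tape measure, the screwdriver and the black end cap where they are.

Things in the scene. Friction and masses are not known exactly. Their poses are not given: they have to be found in the camera images.
- box: Grey plastic terminal box, open on top, fixed to the bench. Origin: centre of its underside; z up, x along its long side. Foot 146 (x) x 96 (y) x 20 high; on it a hollow neck, outside 106 x 66, walls 3 thick, rim at z = 52, its top 5 mm sloping inward as a lead-in. The cover goes on upright, its x along the box's x, either way round, centred within about 2 mm.
- catch_point (a point): Middle between the two steel spring catches (box frame x = 0, y = 0, z = 43.5). They sit in the middle of the neck's end walls: round noses of 5 mm radius, 5 mm out of the wall at x = +53 and -53, pushed in by the cover's beads as these pass. Together they need about 11 N on the cover; then the force drops suddenly and they pull it down.
- bar (a joint): Hinge angle of the box's retaining bar, rad: 0 = level in its catch (closed, hard stop), grows as it swings up; starts at 1.0 to 1.5 (nearly upright), stops at 1.7. Stays where it is left; about 1 N at the pad moves it. Aluminium bar 12 wide, 6 thick, 80 long, black thumb pad 26 (along it) x 20 at the free end. While it stands up the cover cannot go on.
- bar_hinge (a point): Centre of the bar's hinge, in the box's frame x = -40, y = 0, z = 49. The hinge line runs along the box's y; the closed bar points from it to the box's +x; it swings in the box's x-z plane.
- bar_pad (a point): Centre of the outer face (upper face when closed) of the bar's thumb pad: 66 from the hinge along the bar, 7 off the bar's centre plane; box frame x = 26, y = 0, z = 56 when closed. Push here, towards the box's +x and down. z axis: out of that face.
- seal: Black rubber frame round the neck, outside 134 x 86; origin: centre of its upper face, at z = 30 in the box's frame when free. It gives up to 4 mm straight down like a spring (about 1.8 N at first, then 3 N per mm more, 14 N at 4 mm), then is hard. The cover's lower edge lands on it.
- cover: Loose grey cover, an upside-down shallow box 129 (x) x 78 (y) x 38 high with a grip on top, 0.16 to 0.26 kg. Origin: centre of its lower edge plane; z up, x along its long side; starts standing upright on the bench. Inside 121 x 70 x 34 deep, walls 4; in the middle of each end wall a rounded bead, 110 between the two, 6 above the lower edge.
- cover_seat (a point): Centre of the cover's lower edge plane (its origin again). Height in the box's frame while pressing: about 44 mm where the beads meet the catches, the force drops at about 38, on the free seal 30, pressed firmly 26 to 29.
- cover_grip (a point): Centre of the top of the cover's grip, 64 above the cover's origin. The grip is an upright web 60 long (cover's x) x 16 thick (y) x 26 high in the middle of the flat top (which is 38 above the origin).
- tape_measure: Yellow tape measure 38 x 72 x 60 near the work; leave it alone. Origin: centre of its underside.
- screwdriver_red: Screwdriver with a red handle, 192 long, lying near the work; leave it alone. Origin: centre of its underside.
- end_cap_black: Black round end cap, 64 across, 49 high, near the work; leave it alone. Origin: centre of its underside.

How it is judged:
By the outcome, as a careful person would: the job done as asked, in the order asked, and still so for the second after the job is handed in, while the arm keeps its last pose, push and grip.
It also fails if it takes over 58 s, if anything falls off the work surface, if the arm or the gripper's body presses on something with over 40 N, if the wrist force passes 120 N, or if a joint passes its speed limit or range.

## Robot

A 7-joint arm with a two-finger parallel gripper is mounted at the origin on the work surface; the furniture and walls round the work are solid. World frame = base frame: x ahead of the robot, y to its left, z up, the work surface at z = 0. Lengths are in m, angles in degrees, forces in N, time in s.
With the tool pointing down it reaches from about 0.425 to 0.875 m from the base axis. Payload 4.7 kg.
Tool frame: the origin (TCP) lies between the finger pads; the fingertips stand 22 mm ahead of it and the grasp point (between the pads) lies 3 mm ahead of it (env.tip_reach is the distance from the TCP to the fingertips, in m); z points along the fingers, y is the line along which they close (so a half turn about z gives the same grasp; the last joint's range is limited). The gripper opens to 87 mm and grips with 3 to 60 N. Pads are 19 mm wide; open, the fingers measure 117 mm over their backs; the gripper's body (75 mm by 190 mm) begins 51 mm behind the grasp point.
Start: joints at [66.469, 18.392, -4.016, 83.108, 1.295, 78.541, -3.26], TCP at [0.268, -0.592, 0.245] pointing down, gripper open.
Joint ranges: [-163.93, 163.93], [-17.29, 119.83], [-79.2, 71.16], [3.27, 140.29], [-89.18, 269.18], [5.43, 117.66], [-154.24, 154.24]. Speed limits (degrees/s): [147.25, 147.25, 180, 180, 180, 180, 180].

## Interface

Orientations are given as [roll, pitch, yaw] about the fixed x, y, z axes, in that order (R = Rz(yaw) Ry(pitch) Rx(roll)).
In Python, from cell import env gives the robot as it stands.
- The arm moves only by the shell command python3 -m creep 'ROWS' [FORCE]. ROWS is JSON, one flat list of numbers, 7 for each row, row after row: the finger opening in mm, from 0 to 87, then the shift along the tool's x, y, z in units of 30 mm (1.0 is 30 mm), then the turn, a rotation vector about the tool's x, y, z in units of 6 degrees (1.0 is 6 degrees). A call has 1 to 12 rows; each row is the pose to reach, as a shift and turn from the pose commanded when the call began, along the tool's axes at that moment; what a row does not reach only later rows make up. A row lasts 1/10 s, in which the tool goes at most 50 mm and 8.59 degrees, less where a joint would pass 70% of its speed; a pose out of reach is approached as far as the arm can. A call with a gripper value outside its range is refused whole. The fingers move at their own pace and stop on an object; FORCE is the grip in N (left out, the last holds). Time passes only in rows, so rows that repeat a pose let the fingers close. It gives the time, the measured TCP pose, the force, the opening and the grip force at its end, in the units of the state.
- env.get_obs(): the state, without advancing time (a new reading comes with each control period).
- env.read_camera(name): name is "side" or "top" or "wrist"; returns a dict with "color" (384x512x3 uint8, red, green, blue), "depth" (384x512 float32, m along the optical axis (not along the pixel's ray), 0 where there is no reading), "fovy" (degrees; the focal length in pixels is half the picture's height over the tangent of half this angle, whatever the lens; pixels are square), "cx", "cy" (the principal point, pixels), "R" (3x3) and "t" (3): a world point X has camera coordinates R X + t. Camera axes: x right, y down, z forward; pixel columns grow to the right and rows downward; lengths in m; the calibration is good to about 2 mm. A picture is of the moment at which its call begins.
- env.sign_off(): hands the job in; it is judged then, once.
The state is a dict: "time_s": time; "qpos": joint angles; "joint_velocities": joint speeds; "effort": joint torques, N m; "tool_pos": TCP position; "tool_rot": TCP orientation; "force": force on the tool from outside, world axes, zero at the start; "wrist_torque": the same for the moment, N m; "grip_width": finger opening in m; "grasp_force": force on a finger pad.
Only numpy, scipy, OpenCV 4.12 (cv2) and the standard library are available. Lean on these libraries where they do the work, as an engineer would, in place of code of your own. Each camera call takes 0.05 s, during which the arm holds its last target. There are 200 camera calls.

## Working session

There is one attempt and no reset: what is moved stays moved. The work goes in short steps, Python scripts to look and compute and a shell command to move; the robot and the scene stay as the last step left them, time stands still between calls to the robot, and variables do not carry over. Pictures are saved under pics/ and viewed, at most 10 in all, crops included, and the job is handed in when it is done.

```bash
ls; mkdir -p pics; python3 - <<'E'
from cell import env
import cv2,numpy as np
o=env.get_obs();print({k:np.round(v,3) for k,v in o.items()})
ims=[]
for n in("top","side"):
    c=env.read_camera(n);np.savez(f"pics/{n}0.npz",**c)
    cv2.imwrite(f"pics/{n}0.png",c["color"][:,:,::-1]);print(n,c["fovy"],c["cx"],c["cy"],c["R"].round(3).tolist(),c["t"].round(3))
E
```

```text
pics
{'time_s': np.float64(0.0), 'qpos': array([66.469, 18.44 , -4.016, 83.176,  1.294, 78.541, -3.261]), 'joint_velocities': array([-0.029,  0.018,  0.088,  0.073, -0.003,  0.112, -0.04 ]), 'effort': array([ 0.0000e+00, -4.9129e+01, -4.0400e-01, -3.1253e+01, -6.4000e-02,
        4.4000e-02,  0.0000e+00]), 'tool_pos': array([ 0.268, -0.592,  0.243]), 'tool_rot': array([-1.79888e+02,  4.00000e-03,  2.43400e+01]), 'force': array([0.166, 0.047, 0.465]), 'wrist_torque': array([-0.004,  0.002,  0.033]), 'grasp_force': np.float64(0.0), 'grip_width': np.float64(0.087)}
top 45.55788871394892 258.7397950129902 194.33872054181782 [[-0.464, -0.886, 0.003], [-0.805, 0.42, -0.419], [0.369, -0.197, -0.908]] [0.242 0.484 1.313]
side 43.59483107660567 256.26598263793426 192.04061869996573 [[0.986, -0.164, 0.006], [-0.105, -0.657, -0.747], [0.126, 0.736, -0.665]] [-0.568  0.092  1.615]
```

View pics/top0.png

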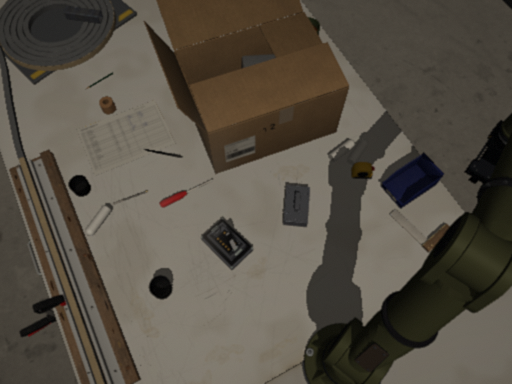

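View pics/side0.png

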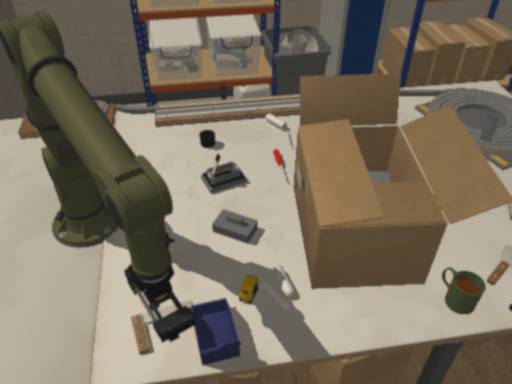

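The top view shows the box at about px (228,242) and the cover at (296,203). The side view has the box at (224,177) with its bar raised, and the cover at (235,225). Next I'll measure from the depth.

```bash
cat > h.py <<'E'
import numpy as np,cv2
def cloud(c):
    f=192/np.tan(np.radians(float(c["fovy"])/2)); v,u=np.mgrid[:384,:512]; d=c["depth"]
    P=np.stack([(u-c["cx"])/f*d,(v-c["cy"])/f*d,d],-1)-c["t"]
    W=P@c["R"]; W[d<=0]=np.nan; return W
def rect(p):
    (a,s,t)=cv2.minAreaRect(p[:,:2].astype(np.float32)*1000)
    if s[0]<s[1]: s=s[::-1];t+=90
    return np.round(a,1),np.round(s,1),round(((t+90)%180)-90,1)
E
python3 - <<'E'
from h import *
for n,b,c in(("top",(228,242),(296,203)),("side",(224,177),(235,225))):
    D=dict(np.load(f"pics/{n}0.npz"));W=cloud(D)
    for nm,(u,v) in(("box",b),("cover",c)):
        print(n,nm,W[v,u].round(3))
        q=np.nanmedian(W[v-3:v+4,u-3:u+4].reshape(-1,3),0)[:2]
        p=W.reshape(-1,3);p=p[np.hypot(p[:,0]-q[0],p[:,1]-q[1])<.11]
        print(np.histogram(p[:,2],np.arange(-.01,.16,.01))[0])
        for lo,hi in((.012,.15),(.025,.035),(.033,.043),(.047,.056),(.058,.07),(.07,.16)):
            s=p[(p[:,2]>lo)&(p[:,2]<hi)]
            if len(s)>5:print(lo,hi,len(s),*rect(s),s.mean(0).round(4))
    # crops
    for nm,(u,v) in(("box",b),):
        k=D["color"][v-45:v+45,u-60:u+60,::-1];cv2.imwrite(f"pics/{n}_box.png",cv2.resize(k,None,fx=5,fy=5,interpolation=2))
a=cv2.imread("pics/top_box.png");b=cv2.imread("pics/side_box.png");cv2.imwrite("pics/boxes.png",cv2.resize(np.vstack([a,b]),None,fx=.66,fy=.66))
E
```

```text
top box [0.469 0.135 0.035]
[1050 1174  213  401  377  151  127   12   10    9    6   10   15   24
    0    0]
0.012 0.15 1344 [474.9 139.6] [145.9  96.4] 17.0 [0.4673 0.1419 0.0362]
0.025 0.035 448 [473.4 139.7] [141.9  91.2] 16.2 [0.4705 0.1429 0.0303]
0.033 0.043 250 [473.2 140.2] [132.1  82.4] 17.8 [0.4766 0.1461 0.0369]
0.047 0.056 181 [473.8 139.8] [114.7  67. ] 18.3 [0.4658 0.1383 0.0512]
0.058 0.07 15 [482.4 129.6] [86.5 38.1] 19.5 [0.4583 0.1319 0.0634]
0.07 0.16 74 [453.9 132.5] [24.7 19.7] 31.5 [0.4533 0.1334 0.1056]
top cover [ 0.476 -0.11   0.064]
[1155 1085   33   34  567  224   20   81    0    0    0    0    0    0
    0    0]
0.012 0.15 951 [ 483.5 -118.1] [134.9  78. ] -33.6 [ 0.4778 -0.114   0.0397]
0.025 0.035 166 [ 484.1 -117.4] [134.9  77.5] -34.7 [ 0.472  -0.1091  0.0325]
0.033 0.043 687 [ 482.8 -117.7] [130.5  78.1] -33.6 [ 0.4803 -0.1162  0.0381]
0.047 0.056 13 [ 479.7 -105. ] [93.5 11.8] -9.7 [ 0.4696 -0.1035  0.051 ]
0.058 0.07 87 [ 483.2 -118. ] [60.1 16.2] -33.9 [ 0.4828 -0.1173  0.0636]
side box [0.474 0.099 0.042]
[1014  150  180  257  184  159   19    6
[... 262 characters left out ...]
7 0.056 54 [475.1 129. ] [109.1  68.4] 17.6 [0.472  0.1244 0.0495]
0.058 0.07 7 [442.4 120.9] [13.9  4.5] -45.6 [0.4438 0.1203 0.0632]
0.07 0.16 55 [455.8 125.2] [26.7 25.1] 50.5 [0.455  0.1235 0.1009]
side cover [ 0.483 -0.139  0.036]
[1482  205   96  131  526   44   76   24    0    0    0    0    0    0
    0    0]
0.012 0.15 886 [ 483.3 -126. ] [132.6  86.4] -35.3 [ 0.4826 -0.1363  0.0345]
0.025 0.035 405 [ 483.3 -124.7] [131.3  84.2] -33.7 [ 0.4828 -0.1335  0.0319]
0.033 0.043 387 [ 482.9 -126.8] [131.6  83.6] -36.0 [ 0.484  -0.1325  0.0357]
0.047 0.056 39 [ 482.7 -128.5] [56.5 18.3] -37.9 [ 0.4812 -0.1311  0.0522]
0.058 0.07 49 [ 483.4 -127.2] [57.2 17.9] -31.9 [ 0.4845 -0.1274  0.0605]
```

View pics/boxes.png

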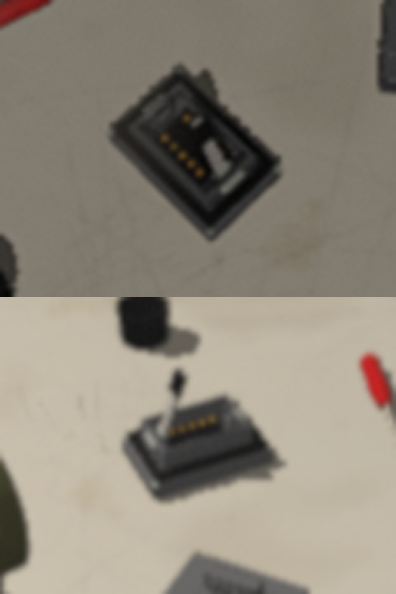

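The crops show the bar raised at the box's world -x end and leaning slightly toward +x, with the neck open and the terminals showing. The two cameras disagree by about 9 mm in y, so I'll check their planes and the clearances, and work out the first move.

```bash
cat >> h.py <<'E'
from scipy.spatial.transform import Rotation as Ro
def go(o,pos,yaw):
    R=Ro.from_euler("xyz",o["tool_rot"],degrees=True);T=Ro.from_euler("xyz",[180,0,yaw],degrees=True)
    s=R.inv().apply(np.array(pos)-o["tool_pos"])/.03; r=(R.inv()*T).as_rotvec(degrees=True)/6
    print("shift",s.round(2),"turn",r.round(2))
E
python3 - <<'E'
from h import *;from cell import env
for n in("top","side"):
    p=cloud(dict(np.load(f"pics/{n}0.npz"))).reshape(-1,3)
    for x,y in((.48,0),(.6,.0),(.38,.1),(.4,-.25),(.55,.2)):
        s=p[np.hypot(p[:,0]-x,p[:,1]-y)<.03];print(n,x,y,np.nanmedian(s[:,2]).round(4),end=";")
    s=p[(p[:,2]>.07)&(p[:,0]>.3)&(p[:,0]<.9)&(np.abs(p[:,1])<.5)]
    for y in np.arange(-.5,.5,.1):
        t=s[(s[:,1]>=y)&(s[:,1]<y+.1)]
        if len(t):print("\n y%.1f"%y,"xmin",np.nanmin(t[:,0]).round(3),"zmax",t[:,2].max().round(3),len(t),end="")
    print()
go(env.get_obs(),[.475,-.05,.30],-10)
E
```

```text
top 0.48 0 -0.0002;top 0.6 0.0 0.0002;top 0.38 0.1 0.0001;top 0.4 -0.25 -0.0002;top 0.55 0.2 0.0007;
 y-0.5 xmin 0.327 zmax 0.291 73
 y-0.4 xmin 0.67 zmax 0.294 2568
 y-0.3 xmin 0.68 zmax 0.292 2596
 y-0.2 xmin 0.69 zmax 0.293 2580
 y-0.1 xmin 0.701 zmax 0.292 2669
 y-0.0 xmin 0.711 zmax 0.386 2386
 y0.1 xmin 0.441 zmax 0.414 432
side 0.48 0 -0.0043;side 0.6 0.0 -0.0048;side 0.38 0.1 -0.0041;side 0.4 -0.25 -0.0038;side 0.55 0.2 -0.0046;
 y-0.5 xmin 0.424 zmax 0.29 3680
 y-0.4 xmin 0.671 zmax 0.288 3102
 y-0.3 xmin 0.682 zmax 0.288 1920
 y-0.2 xmin 0.693 zmax 0.287 1538
 y-0.1 xmin 0.703 zmax 0.286 1302
 y-0.0 xmin 0.713 zmax 0.407 2416
 y0.1 xmin 0.442 zmax 0.41 646
shift [ 13.74 -13.61  -1.86] turn [-0.02  0.01  5.72]
```

Bench height reads 0 in the top camera and -4.5 mm in the side camera, so I trust the top one. The carton starts at x > 0.67, so the path is clear. Moving to a viewpoint between the cover and the box.

```bash
python3 -m creep '[20,4,-4,-1.8,0,0,1, 20,8,-8,-1.8,0,0,3, 20,13.7,-13.6,-1.8,0,0,5.7, 20,13.7,-13.6,-1.8,0,0,5.7, 20,13.7,-13.6,-1.8,0,0,5.7, 20,13.7,-13.6,-1.8,0,0,5.7, 20,13.7,-13.6,-1.8,0,0,5.7, 20,13.7,-13.6,-1.8,0,0,5.7, 20,13.7,-13.6,-1.8,0,0,5.7, 20,13.7,-13.6,-1.8,0,0,5.7, 20,13.7,-13.6,-1.8,0,0,5.7, 20,13.7,-13.6,-1.8,0,0,5.7]'
python3 - <<'E'
from h import *;from cell import env
c=env.read_camera("wrist");np.savez("pics/w1.npz",**c);cv2.imwrite("pics/w1.png",c["color"][:,:,::-1])
W=cloud(c);print([np.nanpercentile(W[...,i],[1,50,99]).round(3) for i in range(3)])
E
```

```text
time_s: 1.3
tool_pos: [0.4747, -0.0471, 0.2988]
tool_rot: [-180.0, -0.0, -9.6]
force: [0.6, 0.6, -0.2]
grip_width: 0.0203
grasp_force: 0.0
[array([0.219, 0.503, 0.694]), array([-0.391, -0.055,  0.314]), array([-0.002,  0.001,  0.397])]
```

View pics/w1.png

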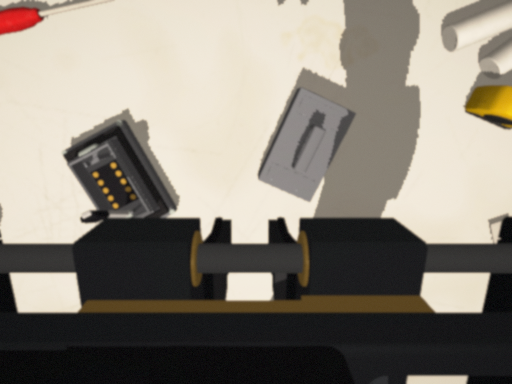

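The wrist view shows the cover centred near (307,143), the box near (120,175), and the bar pad at (95,215), at the -x end. I'll measure these again here.

```bash
python3 - <<'E'
from h import *;from cell import env
W=cloud(dict(np.load("pics/w1.npz")))
q=W[60:214,40:360].reshape(-1,3)
for nm,cx,cy in(("box",.474,.138),("cover",.483,-.12)):
    p=q[np.hypot(q[:,0]-cx,q[:,1]-cy)<.1]
    for lo,hi in((.012,.15),(.026,.034),(.034,.042),(.048,.056),(.058,.07),(.085,.16)):
        s=p[(p[:,2]>lo)&(p[:,2]<hi)]
        if len(s)>5:print(nm,lo,hi,len(s),*rect(s),s.mean(0).round(4))
w=W[205:225,75:115].reshape(-1,3);w=w[w[:,2]>.06];print("pad",w.mean(0).round(4),w.min(0).round(3),w.max(0).round(3))
E
```

```text
box 0.012 0.15 6441 [475.6 136.1] [144.9  96.6] 17.2 [0.4894 0.1293 0.0346]
box 0.026 0.034 1548 [475.4 136.4] [133.8  87.4] 17.1 [0.4978 0.1243 0.0298]
box 0.034 0.042 1717 [475.5 135. ] [105.1  65.2] 16.9 [0.4776 0.1357 0.0366]
box 0.048 0.056 845 [477.2 136.5] [108.9  66.2] 16.9 [0.4931 0.1313 0.0511]
box 0.058 0.07 20 [444.4 121. ] [8.5 1.5] 14.4 [0.4441 0.121  0.0642]
box 0.085 0.16 113 [461.4 126.4] [21.7 10.4] 44.6 [0.4614 0.1248 0.1121]
cover 0.012 0.15 6211 [ 483.3 -121.5] [129.   78.3] -33.8 [ 0.4869 -0.1208  0.0406]
cover 0.026 0.034 80 [505.5 -89.6] [125.6   0.6] -33.8 [ 0.5055 -0.0895  0.03  ]
cover 0.034 0.042 5243 [ 483.3 -121.5] [129.   78.2] -33.8 [ 0.4865 -0.1219  0.0381]
cover 0.048 0.056 57 [ 487.8 -114.7] [56.2  1.4] -33.7 [ 0.4878 -0.1148  0.0522]
cover 0.058 0.07 673 [ 483.5 -121.1] [59.8 16.5] -33.6 [ 0.4843 -0.1211  0.0633]
pad [0.4725 0.0947 0.1711] [ 0.444 -0.016  0.078] [0.519 0.141 0.359]
```

The wrist measurement matches the given sizes: box (475.5, 136.3) yaw 17.1, cover (483.4, -121.4) yaw -33.7. I'll bring the closed fingers in behind the pad.

```bash
python3 - <<'E'
from h import *;from cell import env
go(env.get_obs(),[.4277,.1216,.135],17.1)
E
```

```text
shift [-2.48 -5.08  5.49] turn [-0.03 -0.03 -4.39]
```

```bash
python3 -m creep '[0,-2.5,-5.1,1,0,0,-4.4, 0,-2.5,-5.1,1,0,0,-4.4, 0,-2.5,-5.1,1,0,0,-4.4, 0,-2.5,-5.1,1,0,0,-4.4, 0,-2.5,-5.1,1,0,0,-4.4, 0,-2.5,-5.1,3,0,0,-4.4, 0,-2.5,-5.1,5.2,0,0,-4.4, 0,-2.5,-5.1,5.5,0,0,-4.4, 0,-2.5,-5.1,5.5,0,0,-4.4, 0,-2.5,-5.1,5.5,0,0,-4.4]'
python3 - <<'E'
from h import *;from cell import env
go(env.get_obs(),[.4277,.1216,.135],17.1)
c=env.read_camera("side");cv2.imwrite("pics/s2.png",cv2.resize(c["color"][90:230,130:310,::-1],None,fx=4,fy=4,interpolation=2))
E
```

```text
time_s: 2.35
tool_pos: [0.4269, 0.1118, 0.134]
tool_rot: [-180.0, 0.0, 16.5]
force: [0.0, 1.1, 0.2]
grip_width: 0.0005
grasp_force: 0.0
shift [ 0.12 -0.31 -0.03] turn [-0.    0.01 -0.11]
```

View pics/s2.png

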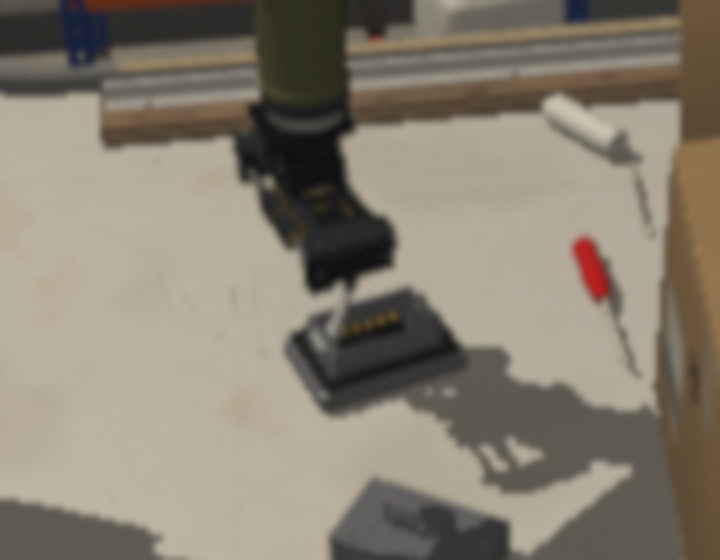

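The side crop shows the gripper just behind the bar (bar at about (340,305), still up), with no contact force yet. Swinging the bar down now along its arc.

```bash
python3 -m creep '[0,0.1,-0.3,0,0,0,-0.1, 0,0.5,-0.3,0,0,0,-0.1, 0,1.0,-0.3,0.05,0,0,-0.1, 0,1.3,-0.3,0.2,0,0,-0.1, 0,1.6,-0.3,0.45,0,0,-0.1, 0,1.8,-0.3,0.7,0,0,-0.1, 0,2.0,-0.3,0.95,0,0,-0.1, 0,2.2,-0.3,1.2,0,0,-0.1, 0,2.3,-0.3,1.45,0,0,-0.1, 0,2.4,-0.3,1.7,0,0,-0.1, 0,2.45,-0.3,1.9,0,0,-0.1, 0,2.45,-0.3,1.9,0,0,-0.1]'
python3 - <<'E'
from h import *;from cell import env
go(env.get_obs(),[.4277+.0669,.1216+.0206,.078],17.1)
E
```

```text
time_s: 3.6
tool_pos: [0.4937, 0.1418, 0.078]
tool_rot: [179.9, 0.2, 17.1]
force: [-8.2, -2.2, 18.3]
grip_width: 0.0007
grasp_force: 8.9
shift [ 0.03 -0.   -0.  ] turn [0.02 0.03 0.01]
```

Pad top is at 56 mm with a firm 18 N stop, which matches closed. Backing off to a viewpoint that covers both the box and the cover.

```bash
python3 -m creep '[0,-0.1,0,-1,0,0,0, 60,-0.1,0,-2.5,0,0,0, 60,-0.5,1.5,-5,0,0,1, 60,-1,3,-6.5,0,0,2.5, 60,-1.5,4,-6.5,0,0,3.5, 60,-1.5,4,-6.5,0,0,3.5, 60,-1.5,4,-6.5,0,0,3.5, 60,-1.5,4,-6.5,0,0,3.5, 60,-1.5,4,-6.5,0,0,3.5, 60,-1.5,4,-6.5,0,0,3.5]'
cat > m.py <<'E'
from h import *;from cell import env
c=env.read_camera("wrist");cv2.imwrite("pics/w2.png",c["color"][:,:,::-1]);W=cloud(c)
q=W[:214].reshape(-1,3)
for nm,cx,cy in(("box",.4755,.1363),("cover",.483,-.12)):
    p=q[np.hypot(q[:,0]-cx,q[:,1]-cy)<.095]
    for lo,hi in((.012,.15),(.026,.034),(.034,.042),(.048,.0535),(.0545,.07),(.075,.16)):
        s=p[(p[:,2]>lo)&(p[:,2]<hi)]
        if len(s)>5:print(nm,lo,hi,len(s),*rect(s),s.mean(0).round(4))
go(env.get_obs(),[.4834,-.1214,.14],-33.7)
E
python3 m.py
```

```text
time_s: 4.6
tool_pos: [0.4863, 0.0155, 0.2706]
tool_rot: [-180.0, 0.1, -3.7]
force: [0.6, 1.2, -0.4]
grip_width: 0.0585
grasp_force: 0.0
box 0.012 0.15 7190 [476.8 136.5] [142.7  95.9] 17.2 [0.491  0.1314 0.0348]
box 0.026 0.034 1774 [476.9 136.9] [129.9  86.7] 17.0 [0.4991 0.1274 0.0299]
box 0.034 0.042 1266 [475.1 135.1] [105.6  64.2] 17.2 [0.4763 0.1329 0.0367]
box 0.048 0.0535 1372 [478.2 137.2] [107.  66.] 17.0 [0.4851 0.1334 0.0512]
box 0.0545 0.07 355 [475.7 136.4] [82.8 19.7] 16.7 [0.4998 0.1434 0.056 ]
cover 0.012 0.15 7262 [ 483.5 -121.3] [129.2  78.7] -33.7 [ 0.4888 -0.1183  0.0401]
cover 0.026 0.034 212 [505.2 -89.3] [127.2   1.6] -33.4 [ 0.5069 -0.0905  0.0302]
cover 0.034 0.042 5682 [ 483.5 -121.3] [129.2  78.6] -33.7 [ 0.4877 -0.1208  0.038 ]
cover 0.048 0.0535 89 [ 488.  -115.4] [58.8  3. ] -35.3 [ 0.4872 -0.1144  0.051 ]
cover 0.0545 0.07 848 [ 483.8 -121. ] [59.9 16.5] -33.7 [ 0.4849 -0.12    0.0625]
shift [0.2  4.56 4.36] turn [0.   0.01 5.  ]
```

View pics/w2.png

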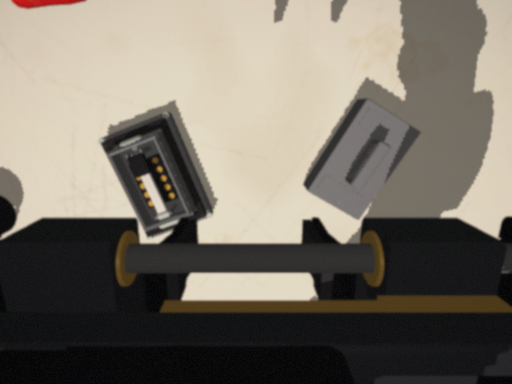

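The bar lies flat in its catch: its pad is at (140,165) with the top at z = 0.056. The cover sits undisturbed at (362,157). Going above the cover's grip.

```bash
python3 -m creep '[60,0.1,2,1,0,0,2, 60,0.2,4.6,2,0,0,5, 60,0.2,4.6,4.3,0,0,5, 60,0.2,4.6,4.3,0,0,5, 60,0.2,4.6,4.3,0,0,5, 60,0.2,4.6,4.3,0,0,5, 60,0.2,4.6,4.3,0,0,5, 60,0.2,4.6,4.3,0,0,5]'
python3 - <<'E'
from h import *;from cell import env
go(env.get_obs(),[.4836,-.1213,.062],-33.7)
E
```

```text
time_s: 5.45
tool_pos: [0.4851, -0.1228, 0.1446]
tool_rot: [-179.9, -0.2, -33.7]
force: [-0.6, -0.6, 0.6]
grip_width: 0.0598
grasp_force: 0.0
shift [-0.08 -0.01  2.75] turn [-0.01 -0.03  0.  ]
```

```bash
python3 -m creep '[60,-0.06,0,1.2,0,0,0, 60,-0.06,0,2.3,0,0,0, 60,-0.06,0,2.55,0,0,0, 60,-0.06,0,2.6,0,0,0, 60,-0.06,0,2.6,0,0,0, 60,-0.06,0,2.6,0,0,0]' 50
python3 - <<'E'
from h import *;from cell import env
go(env.get_obs(),[.4836,-.1213,.062],-33.7)
E
```

```text
time_s: 6.05
tool_pos: [0.4835, -0.1233, 0.0664]
tool_rot: [-180.0, -0.2, -33.8]
force: [0.8, 0.5, -0.1]
grip_width: 0.0598
grasp_force: 0.0
shift [-0.03 -0.06  0.15] turn [-0.01 -0.03 -0.02]
```

```bash
python3 -m creep '[60,-0.03,-0.06,0.13,0,0,0, 60,-0.03,-0.06,0.13,0,0,0, 60,-0.03,-0.06,0.13,0,0,0, 0,-0.03,-0.06,0.13,0,0,0, 0,-0.03,-0.06,0.13,0,0,0, 0,-0.03,-0.06,0.13,0,0,0, 0,-0.03,-0.06,0.13,0,0,0, 0,-0.03,-0.06,0.13,0,0,0, 0,-0.03,-0.06,0.13,0,0,0, 0,-0.03,-0.06,0.13,0,0,0, 0,-0.03,-0.06,0.13,0,0,0]' 50
```

```text
time_s: 7.15
tool_pos: [0.4822, -0.1211, 0.0606]
tool_rot: [180.0, -0.0, -33.9]
force: [0.1, 0.7, -0.5]
grip_width: 0.0153
grasp_force: 50.0
```

Gripped: width 15.3 mm at 50 N. Lifting.

```bash
python3 -m creep '[0,0,0,-1,0,0,0, 0,0,0,-2.3,0,0,0, 0,0,0,-3,0,0,0, 0,0,0,-3,0,0,0, 0,0,0,-3,0,0,0, 0,0,0,-3,0,0,0]'
python3 - <<'E'
from h import *;from cell import env
go(env.get_obs(),[.4746,.1360,.150],17.1)
E
```

```text
time_s: 7.75
tool_pos: [0.4808, -0.1208, 0.1487]
tool_rot: [179.9, 0.2, -33.9]
force: [-0.3, -0.2, -3.5]
grip_width: 0.0157
grasp_force: 50.0
shift [-4.94 -6.99 -0.03] turn [-0.01  0.03 -8.49]
```

```bash
python3 -m creep '[0,-0.8,-1.1,0,0,0,-1.2, 0,-1.6,-2.3,0,0,0,-2.4, 0,-2.5,-3.5,0,0,0,-3.8, 0,-3.3,-4.6,0,0,0,-5.2, 0,-4.1,-5.8,0,0,0,-6.6, 0,-4.7,-6.6,0,0,0,-7.8, 0,-4.9,-6.95,0,0,0,-8.5, 0,-4.9,-6.95,0,0,0,-8.5, 0,-4.9,-6.95,0,0,0,-8.5, 0,-4.9,-6.95,0,0,0,-8.5, 0,-4.9,-6.95,0,0,0,-8.5]'
python3 - <<'E'
from h import *;from cell import env
o=env.get_obs();print(o["force"].round(2),o["tool_pos"].round(4),o["tool_rot"].round(2))
go(o,[.4746,.1360,.150],17.1)
for n in("top","wrist"):
    c=env.read_camera(n);np.savez(f"pics/h_{n}.npz",**c);W=cloud(c);q=W.reshape(-1,3)
    p=q[np.hypot(q[:,0]-.475,q[:,1]-.138)<.09]
    for lo,hi in((.015,.025),(.026,.034),(.09,.135),(.12,.135),(.1,.12)):
        s=p[(p[:,2]>lo)&(p[:,2]<hi)]
        if len(s)>5:print(n,lo,hi,len(s),*rect(s),s.mean(0).round(4))
    cv2.imwrite(f"pics/h_{n}.png",c["color"][:,:,::-1])
a=cv2.imread("pics/h_top.png")[170:310,140:330];b=cv2.imread("pics/h_wrist.png")
a=cv2.resize(a,(380,280));b=cv2.resize(b,(380,285));cv2.imwrite("pics/h.png",np.vstack([a,b]))
E
```

```text
time_s: 8.85
tool_pos: [0.4763, 0.1325, 0.1502]
tool_rot: [180.0, 0.0, 17.0]
force: [0.3, 0.6, -2.3]
grip_width: 0.0154
grasp_force: 50.0
[ 0.34  0.58 -2.26] [0.4763 0.1325 0.1502] [1.7998e+02 5.0000e-02 1.6960e+01]
shift [-0.02 -0.13  0.01] turn [ 0.    0.01 -0.02]
top 0.015 0.025 144 [451.7 133.6] [99.  94.6] 18.2 [0.4221 0.1375 0.0202]
top 0.026 0.034 169 [452.9 135. ] [91.9 86.4] 18.4 [0.4317 0.1432 0.0299]
top 0.09 0.135 557 [453.9 128.9] [81.5 78.8] 16.7 [0.4367 0.1284 0.1235]
top 0.12 0.135 451 [450.3 127.8] [78.5 74. ] -73.2 [0.4392 0.1262 0.1277]
top 0.1 0.12 70 [428.9 141.1] [106.9  53.1] 62.7 [0.4249 0.1363 0.1106]
wrist 0.015 0.025 900 [541.  157.1] [95.4  7.4] -73.0 [0.5417 0.1571 0.0193]
wrist 0.026 0.034 206 [538.  155.9] [84.1  0.8] -73.0 [0.5381 0.1558 0.0295]
wrist 0.09 0.135 14308 [488.2 136.6] [107.1  78.3] 16.7 [0.5147 0.1446 0.1277]
wrist 0.12 0.135 14185 [488.1 136.6] [107.1  78.3] 16.7 [0.5145 0.1446 0.128 ]
```

View pics/h.png

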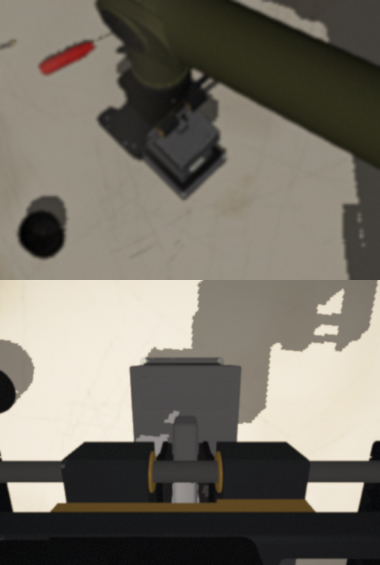

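The top crop shows the cover level above the box and the wrist view shows it held squarely. Relative to the box it is about 1.3 mm off in x and 3.7 mm off in y, which agrees with the planned shift. Correcting and lowering to just above the rim.

```bash
python3 -m creep '[0,-0.03,-0.13,0,0,0,-0.04, 0,-0.03,-0.13,0.5,0,0,-0.04, 0,-0.03,-0.13,1,0,0,-0.04, 0,-0.03,-0.13,1,0,0,-0.04, 0,-0.03,-0.13,1,0,0,-0.04, 0,-0.03,-0.13,1,0,0,-0.04]'
python3 - <<'E'
from h import *;from cell import env
o=env.get_obs();go(o,[.4746,.1360,.106],17.1)
c=env.read_camera("wrist");W=cloud(c);q=W.reshape(-1,3)
p=q[np.hypot(q[:,0]-.475,q[:,1]-.138)<.09]
for lo,hi in((.015,.025),(.026,.034),(.09,.105)):
    s=p[(p[:,2]>lo)&(p[:,2]<hi)]
    r=rect(s);print(*r)
    u=np.array([.956,.2925]);v=np.array([-.2925,.956]);d=(s[:,:2]-[.4755,.1364])*1000
    print("x max",np.percentile(d@u,98).round(1),"y",np.percentile(d@v,[1,99]).round(1))
E
```

```text
time_s: 9.55
tool_pos: [0.4745, 0.1376, 0.1207]
tool_rot: [-180.0, -0.0, 17.4]
force: [-0.7, 0.5, -2.0]
grip_width: 0.016
grasp_force: 50.0
shift [-0.01  0.05  0.49] turn [-0.   -0.    0.05]
[540.9 157. ] [95.3  7.8] -73.0
x max 72.3 y [-46.2  46.6]
[538.4 156.1] [83.7  1.4] -72.6
x max 66.4 y [-40.6  41.6]
[486.1 141.4] [107.1  78.3] 17.5
x max 64.4 y [-36.   39.8]
```

Cover is now +1.5 mm in y and 0.4° off. I'll trim that while lowering to first bead contact.

```bash
python3 -m creep '[0,-0.01,0.05,0,0,0,0.06, 0,-0.01,0.05,0,0,0,0.06, 0,-0.01,0.05,0.2,0,0,0.06, 0,-0.01,0.05,0.4,0,0,0.06, 0,-0.01,0.05,0.45,0,0,0.06, 0,-0.01,0.05,0.45,0,0,0.06, 0,-0.01,0.05,0.45,0,0,0.06]'
python3 - <<'E'
from h import *;from cell import env
o=env.get_obs();go(o,[.4746,.1360,.0876],17.1)
c=env.read_camera("wrist");W=cloud(c);q=W.reshape(-1,3)
p=q[np.hypot(q[:,0]-.475,q[:,1]-.138)<.09]
for lo,hi in((.015,.025),(.08,.095)):
    s=p[(p[:,2]>lo)&(p[:,2]<hi)]
    print(*rect(s))
    u=np.array([.956,.2925]);v=np.array([-.2925,.956]);d=(s[:,:2]-[.4755,.1364])*1000
    print("x max",np.percentile(d@u,98).round(1),"y",np.percentile(d@v,[1,99]).round(1),np.median(s[:,2]))
E
```

```text
time_s: 10.3
tool_pos: [0.4744, 0.136, 0.107]
tool_rot: [-180.0, 0.0, 17.0]
force: [-1.3, 0.4, -2.4]
grip_width: 0.0158
grasp_force: 50.0
shift [0.01 0.   0.65] turn [-0.    0.   -0.01]
[540.6 156.8] [95.7  8.3] -73.0
x max 72.3 y [-46.3  46.9] 0.019526822190037835
[486.1 139.7] [107.   78.3] 17.1
x max 63.6 y [-37.8  38. ] 0.08460944803031538
```

Centred now, with yaw matching. Pressing down about 1 mm per row.

```bash
python3 -m creep '[0,0,0,0.04,0,0,0, 0,0,0,0.08,0,0,0, 0,0,0,0.12,0,0,0, 0,0,0,0.16,0,0,0, 0,0,0,0.2,0,0,0, 0,0,0,0.24,0,0,0, 0,0,0,0.28,0,0,0, 0,0,0,0.28,0,0,0]'; python3 -m creep '[0,0,0,0.03,0,0,0, 0,0,0,0.06,0,0,0, 0,0,0,0.1,0,0,0, 0,0,0,0.14,0,0,0, 0,0,0,0.18,0,0,0, 0,0,0,0.2,0,0,0, 0,0,0,0.2,0,0,0]'
```

```text
time_s: 11.15
tool_pos: [0.4747, 0.136, 0.1]
tool_rot: [179.9, 0.0, 17.0]
force: [-2.3, -0.7, 8.2]
grip_width: 0.0155
grasp_force: 50.0
time_s: 11.85
tool_pos: [0.4738, 0.1357, 0.0921]
tool_rot: [-180.0, 0.1, 17.0]
force: [-0.7, -0.8, -8.7]
grip_width: 0.0156
grasp_force: 50.0
```

Snapped: the force went from +8 to -8.7 N as the catches pulled the cover down. Now pressing on into the seal.

```bash
python3 -m creep '[0,0,0,0.04,0,0,0, 0,0,0,0.08,0,0,0, 0,0,0,0.11,0,0,0, 0,0,0,0.13,0,0,0, 0,0,0,0.13,0,0,0, 0,0,0,0.13,0,0,0]'
python3 - <<'E'
from h import *;from cell import env
c=env.read_camera("wrist");W=cloud(c);q=W.reshape(-1,3)
p=q[np.hypot(q[:,0]-.475,q[:,1]-.138)<.09]
for lo,hi in((.015,.025),(.06,.08)):
    s=p[(p[:,2]>lo)&(p[:,2]<hi)]
    print(*rect(s),len(s),np.median(s[:,2]))
o=env.get_obs();print(o["force"].round(1),o["tool_pos"].round(4))
E
```

```text
time_s: 12.45
tool_pos: [0.4755, 0.1363, 0.0896]
tool_rot: [180.0, -0.1, 17.0]
force: [0.9, 0.1, 1.9]
grip_width: 0.0158
grasp_force: 50.0
[541.1 156.9] [95.5  7. ] -72.5 1326 0.019612901144912168
[487.2 140.1] [106.7  78.5] 17.0 14383 0.06720008543366957
[0.8 0.9 3.3] [0.4754 0.1363 0.0895]
```

```bash
python3 -m creep '[0,0,0,0.03,0,0,0, 0,0,0,0.06,0,0,0, 0,0,0,0.07,0,0,0, 0,0,0,0.07,0,0,0, 0,0,0,0.07,0,0,0]'
python3 - <<'E'
from h import *;from cell import env
c=env.read_camera("wrist");W=cloud(c);q=W.reshape(-1,3)
p=q[np.hypot(q[:,0]-.475,q[:,1]-.138)<.09]
for lo,hi in((.015,.025),(.06,.08)):
    s=p[(p[:,2]>lo)&(p[:,2]<hi)]
    print(*rect(s),len(s),np.median(s[:,2]))
o=env.get_obs();print(o["force"].round(1),o["tool_pos"].round(4))
E
```

```text
time_s: 13.0
tool_pos: [0.4755, 0.1363, 0.0878]
tool_rot: [180.0, -0.1, 17.0]
force: [-0.4, 0.6, 7.7]
grip_width: 0.0156
grasp_force: 50.0
[541.  156.9] [95.6  7. ] -72.6 1373 0.019664096560244235
[487.4 140.1] [106.6  78.3] 17.2 14392 0.0653776288366159
[-0.6 -0.1  8.2] [0.4755 0.1363 0.0878]
```

Height is about 27.5 mm with 8 N of push, and the slope of about 3 N/mm matches the seal. I'll hold briefly for a stability check and a final look.

```bash
python3 -m creep '[0,0,0,0,0,0,0, 0,0,0,0,0,0,0, 0,0,0,0,0,0,0, 0,0,0,0,0,0,0, 0,0,0,0,0,0,0, 0,0,0,0,0,0,0, 0,0,0,0,0,0,0, 0,0,0,0,0,0,0, 0,0,0,0,0,0,0, 0,0,0,0,0,0,0]'
python3 - <<'E'
from h import *;from cell import env
c=env.read_camera("side");cv2.imwrite("pics/f.png",cv2.resize(c["color"][90:310,130:310,::-1],None,fx=2.7,fy=2.7,interpolation=2))
E
```

```text
time_s: 14.05
tool_pos: [0.4754, 0.1363, 0.0877]
tool_rot: [180.0, -0.1, 17.0]
force: [-0.3, 0.5, 8.1]
grip_width: 0.016
grasp_force: 50.0
```

View pics/f.png

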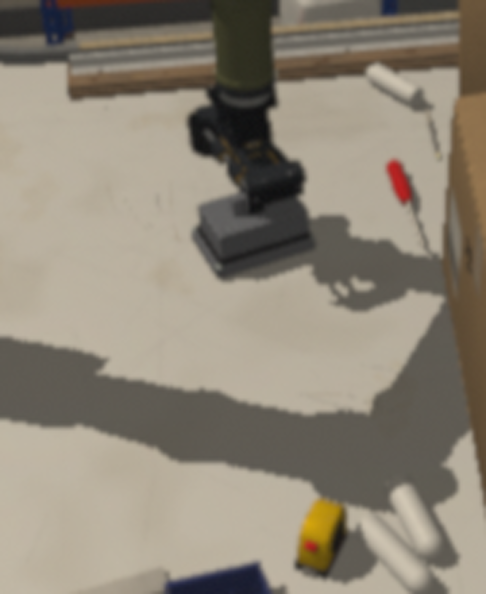

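The side crop shows the cover seated level on the box at about (255,232), with the hand still holding it. The tape measure (320,535) and the screwdriver (398,182) have not been touched. Handing in.

```bash
python3 -c "
from cell import env
print(env.sign_off())"
```

```text
the job is handed in; nothing more can be done
None
```

The job is handed in at about 14 s: the bar is down in its catch, and the cover has snapped on and is held about 2.5 mm into the seal with roughly 8 N. The hand is still on the cover, and I never moved near the tape measure, screwdriver or end cap.

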